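# File the mixed intake bin at the comparison-microscope bench

### The job

Pull the blue specimen drawer open, pick every blue-capped jar out of the mixed intake bin and stand each upright in a cell of its own in the drawer, then push the drawer fully shut with all of them in it. Stand every brass rod from the bin on end in the black cup, at any time, where it may lean as a pen does in a mug. The red-capped jars stay standing in the bin, and the mouse and the lens cap stay where they are.

Things in the scene. Friction and masses are not known exactly. Their poses are not given: they have to be found in the camera images.
- jar0: Amber specimen jar with BLUE screw cap, to be filed. Upright cylinder, 60 mm high: lower 38 mm is the body, 44 mm in diameter, the top 22 mm is the cap, 46 mm in diameter. 80 g or so, bottom-heavy (thick glass base). Starts standing on the bin floor. Origin: centre of its underside; z axis up through the cap. May be absent.
- jar1: Amber specimen jar with BLUE screw cap, to be filed. Upright cylinder, 60 mm high: lower 38 mm is the body, 44 mm in diameter, the top 22 mm is the cap, 46 mm in diameter. 80 g or so, bottom-heavy (thick glass base). Starts standing on the bin floor. Origin: centre of its underside; z axis up through the cap. May be absent.
- jar2: Amber specimen jar with BLUE screw cap, to be filed. Upright cylinder, 60 mm high: lower 38 mm is the body, 44 mm in diameter, the top 22 mm is the cap, 46 mm in diameter. 80 g or so, bottom-heavy (thick glass base). Starts standing on the bin floor. Origin: centre of its underside; z axis up through the cap. May be absent.
- jar3: Amber specimen jar with BLUE screw cap, to be filed. Upright cylinder, 60 mm high: lower 38 mm is the body, 44 mm in diameter, the top 22 mm is the cap, 46 mm in diameter. 80 g or so, bottom-heavy (thick glass base). Starts standing on the bin floor. Origin: centre of its underside; z axis up through the cap. May be absent.
- rod0: Brass rod (toolmark test piece), 14 mm in diameter and 150 mm long, both ends alike, 90 g or so. Starts lying flat on the bin floor. Origin: middle of the rod, on its axis; x axis along the rod. May be absent.
- rod1: Brass rod (toolmark test piece), 14 mm in diameter and 150 mm long, both ends alike, 90 g or so. Starts lying flat on the bin floor. Origin: middle of the rod, on its axis; x axis along the rod. May be absent.
- ref0: Amber reference jar with RED screw cap, same size as the blue-capped ones (60 mm high, 46 mm cap, origin at the underside). It stays in the bin.
- ref1: Amber reference jar with RED screw cap, same size as the blue-capped ones (60 mm high, 46 mm cap, origin at the underside). It stays in the bin.
- bin: Open grey plastic intake bin, fixed to the bench, 240 mm along its x, 300 mm along its y, walls 5 mm thick, rim 36 mm above the bench, floor top 5 mm above the bench. Origin: centre of its underside. Jars stand in the half at -y of the bin, rods lie in the half at +y, roughly along its x.
- cup: Black round cup, fixed to the bench, 105 mm high, flaring: inner diameter 76 mm at the floor and 98 mm at the mouth, wall 4 mm, floor 6 mm thick. Origin: centre of its underside, z up.
- cup_mouth (a point): Centre of the cup's mouth, level with its rim, 105 mm above the bench.
- drawer (a joint): How far the drawer is out of its blue cabinet (white top): 0 m fully shut, 0.122 m fully open. Slides with about 2 N of friction and stays where it is left. Starts 0 to 25 mm open.
- drawer_handle (a point): Middle of the aluminium bar handle, moving with the drawer: a round bar 12 mm thick and 100 mm long along its y, 76 mm above the bench, 45 mm in front of the drawer's front panel (39 mm of free gap). Its -x axis points out of the cabinet, the way the drawer opens; +x pushes it shut. Panel top is 90 mm, cabinet top (186 mm wide, 150 mm deep) 96 mm above the bench.
- drawer_floor (a point): Centre of the drawer's inner floor, 13 mm above the bench, moving with the drawer; axes as the handle's (-x out of the cabinet, z up). A 2 x 2 grid of cells lies round it, centres at x = +-29 mm, y = +-40 mm, each about 53 mm along x and 75 mm along y inside; dividers and walls rise 34 mm above this floor. All four cells are clear of the cabinet only when the drawer is fully open.
- mouse: Black computer mouse, 105 x 60 x 26 mm, loose on the bench; leave alone. Origin: centre of its underside.
- lenscap: Black round lens cap, 68 mm in diameter, 16 mm high, loose on the bench; leave alone. Origin: centre of its underside.
Things that resemble listed ones, but are neither listed nor needed, are in the scene too. Leave any turquoise look-alike of the jar3 alone.

How it is judged:
By the outcome, as a careful person would: the job done as asked, in the order asked, and still so for the second after the job is handed in, with the robot touching nothing.
Of jar0, jar1, jar2, jar3 only 3 to 4 are there at a start; the rules pass over those that are not, and their reading is None.
Of rod0, rod1 only 1 to 2 are there at a start; the rules pass over those that are not, and their reading is None.
At some moment in a run one of jar0, jar1, jar2, jar3 may be knocked a few centimetres aside while the robot is not near it.
It also fails if it takes over 210 s, if anything falls off the work surface, if the arm or the gripper's body presses on something with over 40 N, if the wrist force passes 120 N, or if a joint passes its speed limit or range.

### The arm

A 6-joint arm with a two-finger parallel gripper is mounted at the origin on the work surface. World frame = base frame: x ahead of the robot, y to its left, z up, the work surface at z = 0. Lengths are in m, angles in rad, forces in N, time in s.
With the tool pointing down it reaches from about 0.25 to 0.775 m from the base axis. Payload 8.9 kg.
Tool frame: the origin (TCP) lies at the very end of the fingers, on their centre line; the grasp point (between the pads) lies 19 mm behind it (pinch_z is the distance from the TCP to the grasp point, in m); z points along the fingers, y is the line along which they close (so a half turn about z gives the same grasp; the last joint's range is limited). The gripper opens to 85 mm and grips with 20 to 120 N. Pads are 22 mm wide; open, the fingers measure 114 mm over their backs; the gripper's body (76 mm by 85 mm) begins 54 mm behind the grasp point. The pads swing forward as they close: fully open they stand 13 mm farther back than shut.
Start: joints at [-1.262, 0.291, -0.153, 1.127, 0, 1.431], TCP at [0.227, -0.473, 0.195] pointing down, gripper open.
Joint ranges: [-2.52, 2.52], [-0.91, 1.74], [-1.3, 1.37], [-1.96, 2.02], [-1.52, 1.47], [-3.14, 3.14]. Speed limits (rad/s): [2.22, 2.22, 2.79, 3.14, 3.14, 3.14].

### API

Orientations are given as a rotation vector (axis times angle).
In Python, from station import observe, grab_frame, hand_in, recognise, pinch_z gives the robot as it stands. The module is installed in compiled form; this text tells all that it offers.
- The arm moves only by the shell command python3 -m inch 'ROWS' [OPENING] [FORCE]. ROWS is JSON, a list that holds one entry, the list of rows, each a list of 4 numbers: the shift along the tool's x, y, z in mm, then the turn about the tool's z in degrees. A call has 1 to 20 rows; each row is the pose to reach, as a shift and turn from the pose commanded when the call began, along the tool's axes at that moment; what a row does not reach only later rows make up. A row lasts 1/8 s, in which the tool goes at most 62.5 mm and 10.7 degrees, less where a joint would pass 70% of its speed; a pose out of reach is approached as far as the arm can. A call with a gripper value outside its range is refused whole. OPENING is the closure, from 0 (fully open) to 1 (shut), set as the call begins (- or left out, the last holds). The fingers move at their own pace and stop on an object; FORCE is the grip in N (left out, the last holds). Time passes only in rows, so rows that repeat a pose let the fingers close. It gives the time, the measured TCP pose, the force, the opening and the grip force at its end, in the units of the state.
- observe(): the state, without advancing time (a new reading comes with each control period).
- grab_frame(name): name is "scene" or "side" or "wrist"; returns a dict with "image" (420x560x3 uint8, red, green, blue), "fx", "fy", "cx", "cy" (pixels), "dist_coeffs" ([k1, k2, p1, p2, k3] as OpenCV has them; the pictures are not rectified), "position" and "rotation" of the camera in the world; the wrist camera has in their place "mount" (4x4, takes a point from camera to tool coordinates, whose origin is the TCP and whose axes are the flange's). Camera axes: x right, y down, z forward; pixel columns grow to the right and rows downward; lengths in m; the calibration is good to about 2 mm. A picture is of the moment at which its call begins: read the wrist's pose just before it. There is no depth.
- hand_in(): hands the job in; it is judged then, once.
Trained networks look in the newest picture that a camera, given by its name, has taken for a name from the list of things; names that differ only in an ending like _2 or _b are one class to them, and where a whole thing is asked for, a point or a joint stands for the part that bears it (a point fixed in the world has none). Each returns a list of dicts, best first, with "conf" (0 to 1); they miss things now and then, are a little off and sometimes report something else, mostly with a low value. They report only what shows in the picture. A call takes as long as a camera call. They do not tell look-alikes from the thing itself.
- recognise(camera, query): "rect" ([left, top, right, bottom] in pixels, round what is visible of it).
The state is a dict: "time": time; "joint_positions": joint angles; "joint_velocities": joint speeds; "joint_torque": joint torques, N m; "tool_pos": TCP position; "orientation": TCP orientation; "wrist_force": force on the tool from outside, world axes, zero at the start; "ft_torque": the same for the moment, N m; "width": opening from 0.0 (shut) to 1.0 (fully open); "gripper_force": force on a finger pad.
Only numpy, scipy, OpenCV 4.12 (cv2) and the standard library are available. Lean on these libraries where they do the work, as an engineer would, in place of code of your own. Each camera call takes 0.05 s, during which the arm holds its last target. There are 200 camera calls.

## Working session

There is one attempt and no reset: what is moved stays moved. The work goes in short steps, Python scripts to look and compute and a shell command to move; the robot and the scene stay as the last step left them, time stands still between calls to the robot, and variables do not carry over. Pictures are saved under pics/ and viewed, at most 14 in all, crops included, and the job is handed in when it is done.

```bash
mkdir -p pics
cat > h.py <<'E'
import numpy as np, cv2
from scipy.spatial.transform import Rotation as R
from station import observe, grab_frame, hand_in, recognise, pinch_z
def cam(name):
    s=observe(); f=grab_frame(name)
    K=np.array([[f['fx'],0,f['cx']],[0,f['fy'],f['cy']],[0,0,1]])
    if name=='wrist':
        T=np.eye(4);T[:3,:3]=R.from_rotvec(s['orientation']).as_matrix();T[:3,3]=s['tool_pos']
        C=T@np.array(f['mount']);p,Rm=C[:3,3],C[:3,:3]
    else:
        p=np.array(f['position']);Rm=np.array(f['rotation'])
        if Rm.shape!=(3,3): Rm=R.from_rotvec(Rm.ravel()).as_matrix()
    return dict(img=f['image'],K=K,d=np.array(f['dist_coeffs'],float),p=p,R=Rm)
def at(c,uv,z):
    u=cv2.undistortPoints(np.array(uv,float).reshape(-1,1,2),c['K'],c['d']).reshape(-1,2)
    r=np.c_[u,np.ones(len(u))]@c['R'].T
    return c['p']+r*((z-c['p'][2])/r[:,2])[:,None]
def px(c,P):
    P=(np.array(P,float).reshape(-1,3)-c['p'])@c['R']
    return cv2.projectPoints(P,np.zeros(3),np.zeros(3),c['K'],c['d'])[0].reshape(-1,2)
def save(c,n): cv2.imwrite('pics/'+n,c['img'][:,:,::-1])
def tool(P):
    s=observe();return (np.array(P)-s['tool_pos'])@R.from_rotvec(s['orientation']).as_matrix()*1000
E
python3 - <<'E'
from h import *
s=observe();print(s,pinch_z)
print(R.from_rotvec(s['orientation']).as_matrix().round(3))
for n in ['scene','side','wrist']:
    c=cam(n);save(c,n+'0.png');print(n,c['p'].round(3),c['R'].round(2).tolist())
    for q in ['jar0','ref0','rod0','bin','cup','drawer','drawer_handle','mouse','lenscap']:
        print(q,[(np.round(d['rect']).tolist(),round(d['conf'],2)) for d in recognise(n,q)])
E
```

```text
{'time': 0.0, 'joint_positions': array([-1.26229261e+00,  2.91266417e-01, -1.54155283e-01,  1.12669212e+00,
       -7.07965037e-06,  1.43152148e+00]), 'joint_velocities': array([-0.00056509, -0.00249625, -0.00180034,  0.00123573,  0.00020173,
        0.00018644]), 'joint_torque': array([-2.86107359e-03, -5.37151980e+01,  3.31363356e+01,  1.63312635e-02,
       -4.76769583e-04, -2.54045420e-05]), 'tool_pos': array([ 0.22716644, -0.47275515,  0.19442873]), 'orientation': array([-3.06190319e+00, -6.97216078e-01,  1.85905173e-04]), 'wrist_force': array([ 0.57534962,  0.20288634, -0.30238008]), 'ft_torque': array([ 0.01992396, -0.05521605,  0.03971614]), 'gripper_force': 0.0, 'width': 1.0019157439406576} 0.0187
[[ 0.901  0.433 -0.   ]
 [ 0.433 -0.901  0.001]
 [ 0.    -0.001 -1.   ]]
scene [1.07  0.356 0.981] [[-0.58, 0.67, -0.46], [0.82, 0.49, -0.31], [0.01, -0.56, -0.83]]
jar0 [([318.0, 228.0, 339.0, 255.0], 0.95), ([344.0, 333.0, 370.0, 359.0], 0.89), ([328.0, 263.0, 347.0, 285.0], 0.77), ([268.0, 274.0, 288.0, 299.0], 0.77), ([303.0, 301.0, 320.0, 322.0], 0.65), ([344.0, 242.0, 361.0, 
[... 813 characters left out ...]
 ([198.0, 217.0, 216.0, 247.0], 0.72), ([170.0, 237.0, 189.0, 267.0], 0.66), ([203.0, 193.0, 227.0, 208.0], 0.65), ([209.0, 256.0, 230.0, 286.0], 0.62)]
ref0 [([221.0, 238.0, 244.0, 268.0], 0.93), ([274.0, 261.0, 301.0, 294.0], 0.77)]
rod0 [([207.0, 296.0, 261.0, 334.0], 0.79)]
bin []
cup [([280.0, 183.0, 322.0, 234.0], 0.62)]
drawer [([307.0, 151.0, 354.0, 191.0], 0.9)]
drawer_handle []
mouse [([325.0, 241.0, 372.0, 273.0], 0.71)]
lenscap [([202.0, 190.0, 225.0, 210.0], 0.84), ([305.0, 152.0, 349.0, 190.0], 0.58)]
wrist [ 0.289 -0.444  0.374] [[0.43, -0.87, -0.25], [-0.9, -0.42, -0.12], [-0.0, 0.27, -0.96]]
jar0 []
ref0 []
rod0 []
bin []
cup []
drawer []
drawer_handle []
mouse []
lenscap []
```

Run:
```python
import cv2
a=cv2.imread('pics/scene0.png')[120:390,160:460]
cv2.imwrite('pics/sc.png',cv2.resize(a,None,fx=2.2,fy=2.2,interpolation=3))
a=cv2.imread('pics/side0.png')[120:360,110:400]
cv2.imwrite('pics/sd.png',cv2.resize(a,None,fx=2.4,fy=2.4,interpolation=3))
```

```text
(no output)
```

View pics/sc.png

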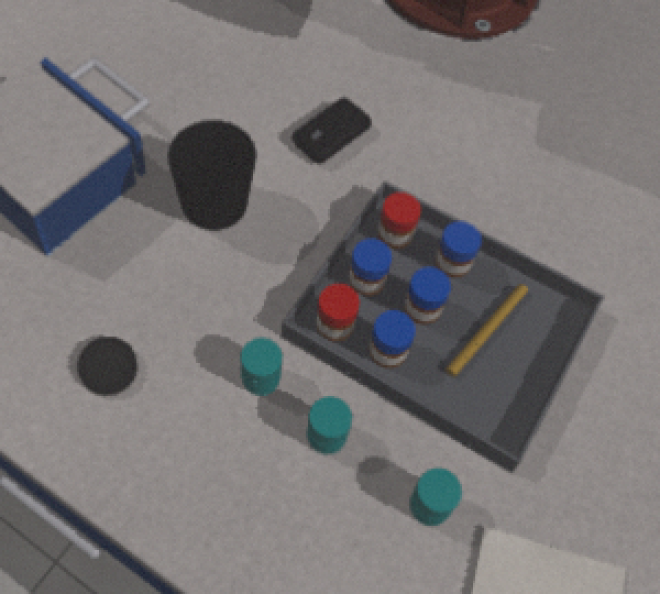

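View pics/sd.png

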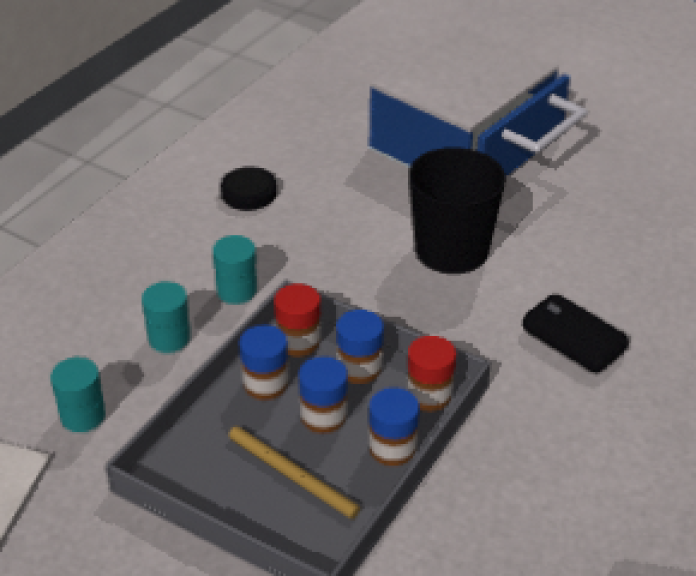

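The pictures show four blue caps in the bin (scene px (343,240), (369,230), (355,252), (338,272)). Two red caps are at (342,217) and (313,259). There is one rod from (399,252) to (366,287). Three turquoise look-alikes stand outside the bin at (279,285), (310,312) and (358,344) and will be left alone. The jars I want are the four saturated-blue caps in the bin; the cabinet is also blue.

```bash
cat >> h.py <<'E'
def blobs(c,lo,hi,amin=40):
    h=cv2.cvtColor(c['img'],cv2.COLOR_RGB2HSV);m=cv2.inRange(h,np.array(lo),np.array(hi))
    n,l,s,ce=cv2.connectedComponentsWithStats(m)
    return [(ce[i],s[i]) for i in range(1,n) if s[i][4]>=amin]
BLUE=((108,150,60),(122,255,255));RED=((0,180,80),(6,255,255));BRASS=((14,110,60),(26,255,255))
E
python3 - <<'E'
from h import *
for n in ['scene','side']:
    c=cam(n)
    for nm,k in [('blue',BLUE),('red',RED),('brass',BRASS)]:
        for ce,s in blobs(c,*k): print(n,nm,ce.round(1),s.tolist(),at(c,ce,0.056 if nm!='brass' else .012)[0].round(3))
    h=cv2.cvtColor(c['img'],cv2.COLOR_RGB2HSV);m=cv2.inRange(h,*map(np.array,BRASS))
    v,u=np.nonzero(m);P=at(c,np.c_[u,v],.014)
    # handle bar ends, from crops
    o,f=((160,120),2.2) if n=='scene' else ((110,120),2.4)
    hb=[(97,63),(145,102)] if n=='scene' else [(583,113),(540,148)]
    print('bar',at(c,np.array(hb)/f+o,.076).round(3).tolist())
    pt=[(45,62),(140,165)] if n=='scene' else [(568,78),(478,145)]
    print('panel top?',at(c,np.array(pt)/f+o,.09).round(3).tolist())
    cb=[(45,250)] if n=='scene' else [(372,145)]
    print('cab bottom',at(c,np.array(cb)/f+o,0).round(3).tolist())
    bc=[(388,185),(600,298),(513,468),(285,325)] if n=='scene' else [(495,362),(110,470),(288,284)]
    print('bin rim',at(c,np.array(bc)/f+o,.036).round(3).tolist())
    cm=[(169,155),(256,155)] if n=='scene' else [(410,183),(503,183)]
    print('cup rim',at(c,np.array(cm)/f+o,.105).round(3).tolist())
    rd=[(523,290),(451,371)] if n=='scene' else [(234,432),(353,511)]
    print('rod',at(c,np.array(rd)/f+o,.012).round(3).tolist())
E
```

```text
scene blue [164.7  37.5] [128, 12, 66, 61, 849] [ 0.151 -0.795  0.056]
scene blue [200.8  19.2] [197, 12, 9, 15, 62] [-0.022 -0.766  0.056]
scene blue [64.  97.6] [53, 86, 22, 23, 116] [ 0.593 -0.837  0.056]
scene blue [ 11.1 145.4] [0, 122, 32, 49, 356] [ 0.83  -0.799  0.056]
scene blue [369.7 228.5] [362, 221, 17, 18, 196] [0.455 0.235 0.056]
scene blue [329.  236.6] [320, 229, 18, 18, 221] [0.538 0.161 0.056]
scene blue [355.3 249.9] [347, 242, 17, 18, 234] [0.533 0.235 0.056]
scene blue [338.9 269.8] [330, 261, 18, 20, 260] [0.605 0.23  0.056]
scene red [342.2 214.2] [335, 208, 15, 13, 76] [0.458 0.154 0.056]
scene red [314.1 256.7] [306, 250, 16, 15, 147] [0.609 0.161 0.056]
scene brass [519.6  10.3] [509, 5, 22, 12, 185] [-1.025  0.252  0.012]
scene brass [380.8 269.8] [363, 250, 37, 41, 247] [0.52  0.313 0.012]
bar [[0.507, -0.283, 0.076], [0.522, -0.189, 0.076]]
panel top? [[0.554, -0.33, 0.09], [0.611, -0.124, 0.09]]
cab bottom [[0.735, -0.185, 0.0]]
bin rim [[0.425, 0.119, 0.036], [0.418, 0.407, 0.036], [0.661, 0.413, 0.036], [0.661, 0.123, 0.036]]
cup rim [[0.587, -0.097, 
[... 608 characters left out ...]
, 20, 20, 336] [0.535 0.234 0.056]
side blue [273.7 291.6] [264, 282, 21, 21, 357] [0.457 0.233 0.056]
side blue [ 36.1 313.1] [15, 289, 43, 49, 558] [0.852 0.571 0.056]
side red [233.3 247.4] [224, 239, 19, 18, 288] [0.613 0.161 0.056]
side red [289.3 269.7] [280, 260, 20, 20, 325] [0.462 0.155 0.056]
side brass [232.1 316.4] [206, 298, 54, 38, 395] [0.516 0.31  0.012]
bar [[0.505, -0.292, 0.076], [0.517, -0.196, 0.076]]
panel top? [[0.545, -0.334, 0.09], [0.571, -0.143, 0.09]]
cab bottom [[0.739, -0.189, 0.0]]
bin rim [[0.416, 0.107, 0.036], [0.642, 0.416, 0.036], [0.652, 0.12, 0.036]]
cup rim [[0.589, -0.021, 0.105], [0.506, -0.075, 0.105]]
rod [[0.59, 0.301, 0.012], [0.445, 0.32, 0.012]]
```

```bash
python3 -m inch '[[[150,-50,-66,-28],[306,-100,-66,-56],[306,-100,-66,-56],[306,-100,-66,-56],[306,-100,-66,-56],[306,-100,-66,-56],[306,-100,-66,-56],[306,-100,-66,-56]]]' 0.5
python3 - <<'E'
from h import *
s=observe();print(s['tool_pos'],s['width'],s['time'],R.from_rotvec(s['orientation']).as_matrix()[:,:2].T.round(3))
c=cam('wrist');save(c,'w1.png')
for q in ['drawer_handle','drawer']: print(q,[(np.round(d['rect']).tolist(),round(d['conf'],2)) for d in recognise('wrist',q)])
E
```

```text
time: 2.6
tool_pos: [0.459, -0.2514, 0.2607]
orientation: [-2.379, -2.051, 0.001]
wrist_force: [0.5, -0.8, -0.3]
width: 0.498
gripper_force: 0.0
[ 0.45903653 -0.25137352  0.26069955] 0.4983548858092534 2.6 [[ 0.147  0.989 -0.   ]
 [ 0.989 -0.147 -0.001]]
drawer_handle [([318.0, 78.0, 390.0, 242.0], 0.18)]
drawer [([316.0, 78.0, 389.0, 244.0], 0.57)]
```

View pics/w1.png

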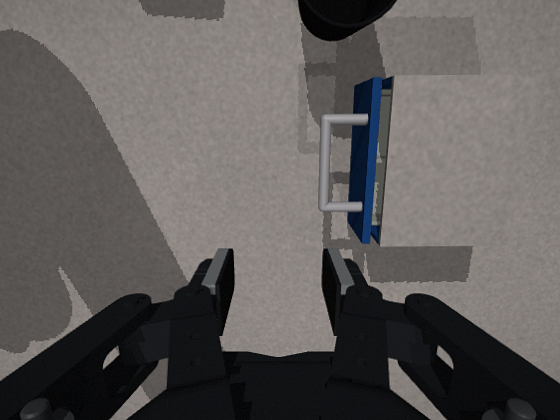

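The bar handle runs from (326,119) to (324,206), in front of the blue panel, with the drawer slightly open. The cup is at the top, (350,10).

Run:
```python
from h import *
c=cam('wrist')
P=at(c,[(326,119),(324,206)],.076);print(P.round(4),P.mean(0).round(4),np.linalg.norm(P[0]-P[1]))
d=P[0]-P[1];print(np.degrees(np.arctan2(-d[0],d[1])))
print('paneltop',at(c,[(377,78),(366,243)],.09).round(4))
print('cab top edge',at(c,[(393,76),(381,245)],.096).round(4))
m=P.mean(0);m[2]=.062;print(tool(m))
```

```text
[[ 0.5208 -0.1924  0.076 ]
 [ 0.5077 -0.2912  0.076 ]] [ 0.5143 -0.2418  0.076 ] 0.09964401453652035
-7.556296969192244
paneltop [[ 0.5751 -0.1593  0.09  ]
 [ 0.5504 -0.3395  0.09  ]]
cab top edge [[ 0.5894 -0.1602  0.096 ]
 [ 0.5661 -0.342   0.096 ]]
[ 17.73009075  53.21226484 198.87304633]
```

```bash
python3 -m inch '[[[18,53,40,0],[18,53,100,0],[18,53,150,0],[18,53,190,0],[18,53,203,0],[18,53,203,0],[18,53,203,0]]]' 0.5
python3 -m inch '[[[0,0,0,0],[0,0,0,0],[0,0,0,0],[0,0,0,0],[0,0,0,0],[0,0,0,0],[0,0,0,0]]]' 1 60
```

```text
time: 3.68
tool_pos: [0.516, -0.2414, 0.0598]
orientation: [2.375, 2.052, 0.001]
wrist_force: [0.1, -0.0, 0.1]
width: 0.502
gripper_force: 0.0
time: 4.55
tool_pos: [0.5149, -0.2405, 0.058]
orientation: [-2.377, -2.054, 0.0]
wrist_force: [0.1, -0.0, -0.0]
width: -0.001
gripper_force: 0.0
```

Run:
```python
from h import *
c=cam('wrist');save(c,'w2.png');a=cam('side')['img'][100:260,260:420];b=c['img']
cv2.imwrite('pics/w2.png',np.hstack([cv2.resize(b,(400,300)),cv2.resize(a,(300,300),interpolation=3)])[:,:,::-1])
```

```text
(no output)
```

View pics/w2.png

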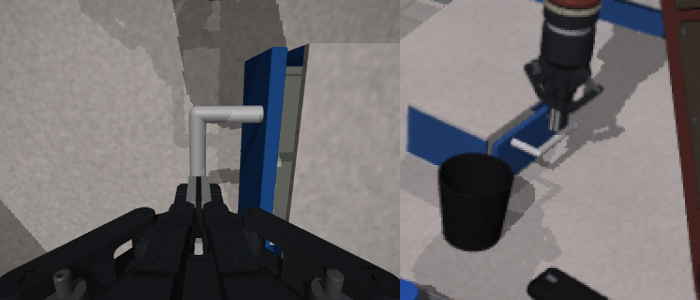

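```bash
python3 -m inch '[[[0,0,0,0],[0,0,0,0],[0,-10,0,0],[0,-20,0,0],[0,-20,0,0]]]' 1 60
python3 - <<'E'
from h import *
s=observe();print(s['width'],s['gripper_force'],s['wrist_force'])
c=cam('wrist');b=c['img'][150:420,150:430]
cv2.imwrite('pics/w3.png',cv2.resize(b,None,fx=2,fy=2,interpolation=3)[:,:,::-1])
E
```

```text
time: 5.28
tool_pos: [0.4941, -0.2373, 0.0581]
orientation: [-2.377, -2.053, 0.0]
wrist_force: [0.0, 0.4, -0.3]
width: 0.001
gripper_force: 0.0
0.000903389849310742 0.0 [ 0.03403406  0.36296759 -0.29700902]
```

View pics/w3.png

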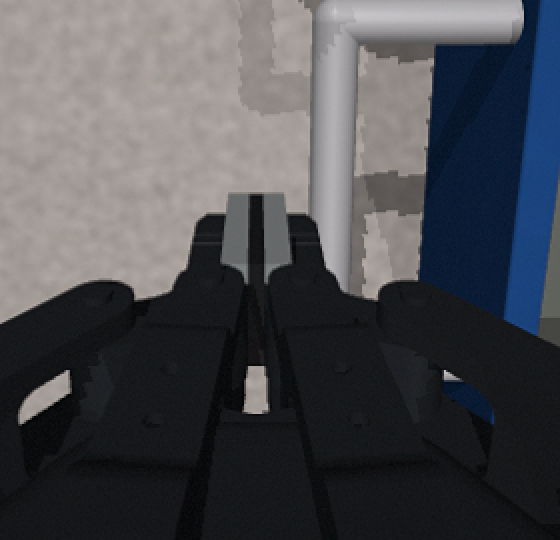

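The fingers are shut just left of the bar (crop (255,195) against bar x≈335) and touch nothing, so my bar height or the tip height must be off. I'll triangulate both.

Run:
```python
from h import *
from scipy.optimize import least_squares
s=observe();c=cam('wrist')
print('tcp px',px(c,s['tool_pos']), px(c,s['tool_pos']+np.array([0,0,.019])))
u=cv2.undistortPoints(np.array([[[317,157.]]]),c['K'],c['d']).ravel();print('mount cam in tool', tool(c['p']).round(1))
# bar corner: now vs pose 1
Rm=R.from_rotvec([-2.379,-2.051,.001]).as_matrix();M=np.array(grab_frame('wrist')['mount'])
c1=dict(c,p=np.array([.459,-.2514,.2607])+Rm@M[:3,3],R=Rm@M[:3,:3])
f=lambda X:np.r_[(px(c,X)-[[317,157]]).ravel(),(px(c1,X)-[[326,119]]).ravel()]
r=least_squares(f,[.52,-.19,.076]);print('corner',r.x.round(4),r.fun.round(1))
for n in ['scene','side']:
    k=cam(n);t=px(k,s['tool_pos'])[0];b=px(k,r.x)[0];print(n,t,b)
    x,y=t.astype(int);cv2.circle(k['img'],(x,y),1,(255,0,0),-1)
    cv2.circle(k['img'],tuple(b.astype(int)),1,(0,255,0),-1)
    a=cv2.resize(k['img'][y-40:y+40,x-50:x+50],None,fx=4,fy=4,interpolation=0)
    I=a if n=='scene' else np.hstack([I,a])
cv2.imwrite('pics/c4.png',I[:,:,::-1])
```

```text
tcp px [[279.07725777 236.69264882]] [[279.22161935 249.26537751]]
mount cam in tool [  68.5   -1.1 -178.6]
corner [ 0.5216 -0.1923  0.0684] [ 0.1  0.  -0.2 -0. ]
scene [219.56491194 156.94862033] [225.49114324 167.42375352]
side [347.64072054 182.20006532] [332.54918001 183.93503894]
```

View pics/c4.png

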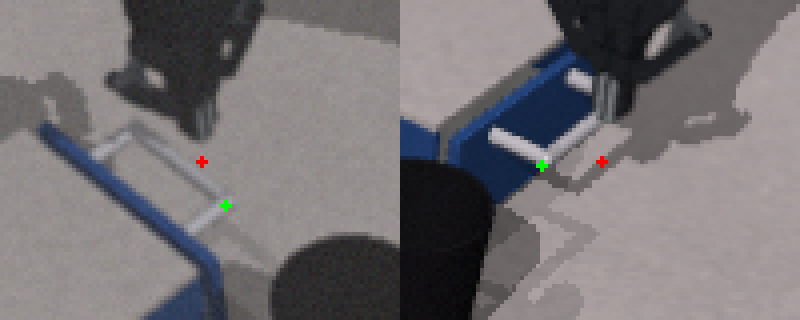

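Run:
```python
from h import *
from scipy.optimize import least_squares
s=observe();k=[cam('scene'),cam('side'),cam('wrist')];w=k[2]
f=lambda X:np.r_[(px(k[0],X)-[[220.2,150.5]]).ravel(),(px(k[1],X)-[[348.2,172]]).ravel()]
r=least_squares(f,s['tool_pos']);print('tip',r.x.round(4),r.fun.round(1),tool(r.x))
T=R.from_rotvec(s['orientation']).as_matrix()
for v in [(11,0,0),(11,0,-13),(11,0,-25),(0,0,-25),(11,0,-40)]: print(v,px(w,s['tool_pos']+T@np.array(v)/1000)[0].round(0))
```

```text
tip [ 0.4958 -0.2305  0.0946] [-0.2 -0.8 -0.5  0.6] [  7.10220649  -0.45693201 -36.6599598 ]
(11, 0, 0) [279. 219.]
(11, 0, -13) [279. 227.]
(11, 0, -25) [279. 234.]
(0, 0, -25) [279. 254.]
(11, 0, -40) [280. 245.]
```

Scene, side and wrist all put the real fingertips about 38 mm behind the reported TCP. With the tip low over open bench at reported z=0.023, lowering is safe either way, so I'll grip the bar with that correction.

```bash
python3 -m inch '[[[0,0,-20,0],[0,0,-20,0],[0,0,-20,0],[0,20,-20,0],[0,20,-20,0]]]' 0.5 60
python3 -m inch '[[[0,0,20,0],[0,0,35,0],[0,0,50,0],[0,0,57,0],[0,0,57,0],[0,0,57,0]]]' 0.5
python3 -m inch '[[[0,0,0,0],[0,0,0,0],[0,0,0,0],[0,0,0,0],[0,0,0,0],[0,0,0,0]]]' 1 60
```

```text
time: 6.3
tool_pos: [0.5154, -0.2405, 0.0773]
orientation: [-2.377, -2.054, 0.0]
wrist_force: [1.2, -0.8, -1.0]
width: 0.505
gripper_force: 0.0
time: 7.05
tool_pos: [0.5152, -0.2407, 0.0215]
orientation: [2.377, 2.053, 0.0]
wrist_force: [-1.1, 0.4, 0.6]
width: 0.501
gripper_force: 0.0
time: 7.8
tool_pos: [0.5152, -0.2406, 0.0215]
orientation: [2.377, 2.054, 0.0]
wrist_force: [-0.4, 0.4, 6.0]
width: 0.119
gripper_force: 58.5
```

```bash
python3 -m inch '[[[0,-12,0,0],[0,-25,0,0],[0,-37,0,0],[0,-50,0,0],[0,-62,0,0],[0,-75,0,0],[0,-85,0,0],[0,-90,0,0],[0,-90,0,0]]]'
python3 -m inch '[[[0,-4,0,0],[0,-8,0,0],[0,-12,0,0],[0,-12,0,0]]]'
```

```text
time: 8.93
tool_pos: [0.425, -0.228, 0.0215]
orientation: [2.377, 2.053, -0.002]
wrist_force: [-2.0, -1.0, 9.2]
width: 0.111
gripper_force: 60.0
time: 9.43
tool_pos: [0.4134, -0.2263, 0.0215]
orientation: [2.377, 2.053, -0.002]
wrist_force: [-1.1, -2.6, 8.1]
width: 0.114
gripper_force: 60.0
```

```bash
python3 -m inch '[[[0,-4,0,0],[0,-8,0,0],[0,-8,0,0]]]'
python3 -m inch '[[[0,-3,0,0],[0,-6,0,0],[0,-6,0,0],[0,-6,0,0]]]'
```

```text
time: 9.8
tool_pos: [0.4055, -0.2252, 0.0215]
orientation: [2.377, 2.052, -0.002]
wrist_force: [-0.5, -2.0, 7.9]
width: 0.12
gripper_force: 60.0
time: 10.3
tool_pos: [0.4054, -0.2253, 0.0216]
orientation: [2.37, 2.05, 0.01]
wrist_force: [23.6, -1.7, -16.4]
width: 0.117
gripper_force: 58.9
```

```bash
python3 -m inch '[[[0,6,0,0],[0,6,0,0],[0,6,0,0],[0,6,0,0]]]' 0.5
python3 -m inch '[[[0,6,-50,0],[0,6,-100,0],[0,6,-150,0],[0,30,-200,0],[-20,60,-230,0],[-20,60,-230,0],[-20,60,-230,0],[-20,60,-230,0]]]' 0.3
python3 - <<'E'
from h import *
s=observe();print(s['tool_pos'])
c=cam('wrist');save(c,'w5.png')
for n in ['scene','side']:
    c=cam(n)
    for ce,t in blobs(c,*BLUE):
        p=at(c,ce,.056)[0]
        if p[1]>.1: print(n,p.round(3),t[4])
E
```

```text
time: 10.8
tool_pos: [0.4055, -0.2243, 0.0209]
orientation: [-2.377, -2.053, 0.001]
wrist_force: [0.6, 0.1, -0.3]
width: 0.501
gripper_force: 0.0
time: 11.8
tool_pos: [0.4612, -0.2521, 0.2498]
orientation: [-2.375, -2.052, 0.001]
wrist_force: [-0.4, -0.3, -0.4]
width: 0.698
gripper_force: 0.0
[ 0.46123512 -0.25205596  0.24984573]
scene [0.455 0.235 0.056] 206
scene [0.538 0.161 0.056] 228
scene [0.533 0.236 0.056] 240
scene [0.605 0.23  0.056] 259
side [0.54  0.159 0.056] 309
side [0.607 0.228 0.056] 316
side [0.534 0.234 0.056] 339
side [0.457 0.233 0.056] 358
side [0.851 0.571 0.056] 559
```

View pics/w5.png

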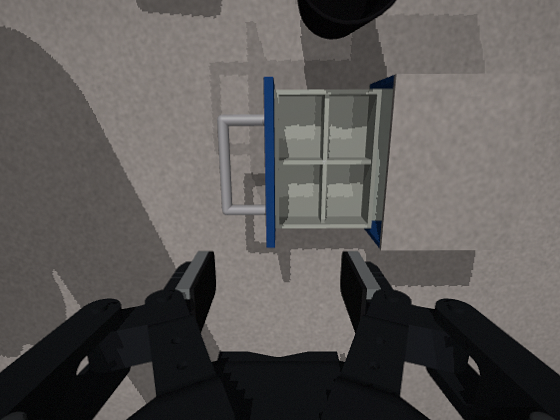

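The drawer is fully open with four empty cells. The divider cross is at (325,160), with outer walls near x=277 and 372 and y=92 and 227. The handle bar is at x≈225.

Run:
```python
from h import *
c=cam('wrist')
print(at(c,[(325,160)],.047).round(4))
q=at(c,[(278,92),(371,92),(280,228),(371,228)],.047);print(q.round(4),q.mean(0))
print('dividers',at(c,[(326,95),(323,222)],.047).round(4),at(c,[(280,160),(370,161)],.047).round(4))
b=at(c,[(225,118),(228,211)],.076);print('bar',b.round(4),b.mean(0))
```

```text
[[ 0.5199 -0.2405  0.047 ]]
[[ 0.4753 -0.156   0.047 ]
 [ 0.5799 -0.1714  0.047 ]
 [ 0.4541 -0.318   0.047 ]
 [ 0.5688 -0.3349  0.047 ]] [ 0.51950154 -0.24508718  0.047     ]
dividers [[ 0.5289 -0.1672  0.047 ]
 [ 0.5091 -0.318   0.047 ]] [[ 0.4665 -0.2326  0.047 ]
 [ 0.5733 -0.2495  0.047 ]]
bar [[ 0.415  -0.1759  0.076 ]
 [ 0.3987 -0.2785  0.076 ]] [ 0.40682645 -0.22723433  0.076     ]
```

```bash
python3 -m inch '[[[60,0,0,-10],[120,0,0,-20],[180,0,0,-30],[240,0,0,-40],[300,0,0,-50],[360,0,10,-60],[420,0,30,-70],[480,0,50,-80],[492,1,50,-90],[492,1,50,-98.4],[492,1,50,-98.4],[492,1,50,-98.4]]]' 0.27 30
python3 - <<'E'
from h import *
s=observe();print(s['joint_positions'].round(2),R.from_rotvec(s['orientation']).as_matrix()[:,:2].T.round(3))
c=cam('wrist')
for nm,k in [('b',BLUE),('r',RED),('brass',BRASS)]:
    for ce,t in blobs(c,*k,100): print(nm,t.tolist(),at(c,ce,.058 if nm!='brass' else .012)[0].round(4))
I=c['img']
cv2.imwrite('pics/w6.png',I[:,:,::-1])
E
```

```text
time: 13.5
tool_pos: [0.5348, 0.2334, 0.201]
orientation: [-0.004, -3.142, 0.0]
wrist_force: [-1.1, -0.4, -0.3]
width: 0.73
gripper_force: 0.0
[ 0.29  0.4   0.02  1.19 -0.    0.29] [[-1.     0.003  0.   ]
 [ 0.003  1.    -0.   ]]
b [255, 84, 48, 50, 1851] [0.4558 0.2336 0.058 ]
b [257, 164, 45, 46, 1590] [0.5331 0.2341 0.058 ]
b [184, 170, 47, 46, 1661] [0.5388 0.1598 0.058 ]
b [253, 229, 42, 45, 1499] [0.6047 0.2286 0.058 ]
r [172, 91, 51, 49, 1936] [0.4614 0.1543 0.058 ]
r [191, 234, 44, 45, 1051] [0.6074 0.1661 0.058 ]
brass [329, 96, 36, 131, 1575] [0.5114 0.3125 0.012 ]
```

View pics/w6.png

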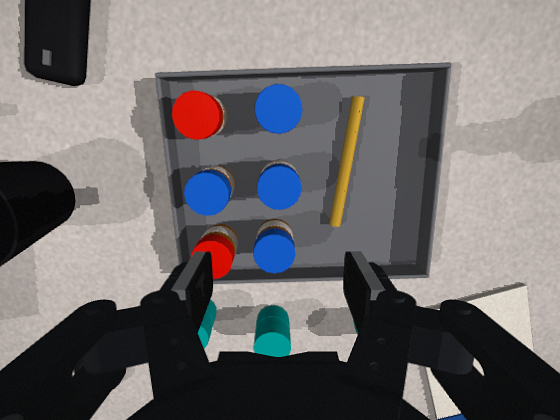

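The close view confirms the choice: blue caps at (280,108), (280,187), (208,193) and (274,252). Reds are at (198,115) and (213,258), and the turquoise ones are outside the bin. I'll take the middle one, (280,187), first.

```bash
python3 -m inch '[[[2,1,60,0],[2,1,110,0],[2,1,150,0],[2,1,180,0],[2,1,195,0],[2,1,205,0],[2,1,205,0],[2,1,205,0]]]' 0.27 30
python3 -m inch '[[[0,0,0,0],[0,0,0,0],[0,0,0,0],[0,0,0,0],[0,0,0,0]]]' 0.8 30
python3 -m inch '[[[0,0,-15,0],[0,0,-40,0],[0,0,-90,0],[0,0,-150,0],[0,0,-200,0],[0,0,-200,0],[0,0,-200,0]]]'
python3 - <<'E'
from h import *
c=cam('wrist')
for ce,t in blobs(c,*BLUE,100): print(t.tolist(),ce)
I=c['img'][80:400,120:440]
cv2.imwrite('pics/w7.png',cv2.resize(I,None,fx=1.5,fy=1.5)[:,:,::-1])
E
```

```text
time: 14.55
tool_pos: [0.5337, 0.2349, -0.003]
orientation: [-0.001, 3.14, 0.001]
wrist_force: [-0.3, 0.7, -0.2]
width: 0.729
gripper_force: 0.0
time: 15.18
tool_pos: [0.5336, 0.2349, -0.003]
orientation: [-0.002, 3.14, 0.001]
wrist_force: [0.3, -1.5, 7.1]
width: 0.529
gripper_force: 30.1
time: 16.05
tool_pos: [0.5326, 0.2345, 0.196]
orientation: [0.002, -3.141, 0.0]
wrist_force: [0.5, -1.0, -0.5]
width: 0.53
gripper_force: 31.1
[253, 86, 49, 50, 1905] [277.0671916  110.66929134]
[182, 172, 47, 47, 1710] [205.12046784 195.18947368]
[221, 230, 114, 118, 10426] [277.68396317 289.85929407]
```

View pics/w7.png

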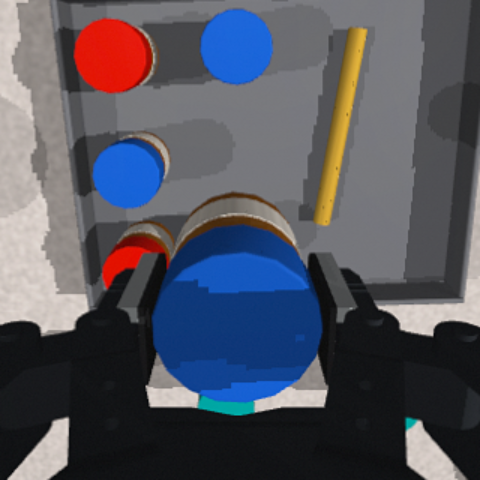

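```bash
cat >> h.py <<'E'
def held(c,top=.068,rows=None):
    """tool-frame x,y (mm) of held cap; from blob rect of largest blue blob"""
    s=observe();T=R.from_rotvec(s['orientation']).as_matrix()
    t=max((b[1] for b in blobs(c,*BLUE,3000)),key=lambda t:t[4]);a=np.linspace(0,2*np.pi,120)
    from scipy.optimize import least_squares
    def f(v):
        X=np.array([[v[0]+.023*np.cos(q),v[1]+.023*np.sin(q),-z] for q in a for z in (top,top-.022)])
        p=px(c,s['tool_pos']+X@T.T);return [p[:,1].max()-(t[1]+t[3]),(p[:,0].min()+p[:,0].max())/2-(t[0]+t[2]/2),]
    r=least_squares(f,[0,0],diff_step=1e-3,x_scale=.01);X=np.array([[r.x[0]+.023*np.cos(q),r.x[1]+.023*np.sin(q),-z] for q in a for z in (top,top-.022)])
    p=px(c,s['tool_pos']+X@T.T);return r.x*1000,p.min(0).round(),p.max(0).round(),t.tolist()
E
python3 - <<'E'
from h import *
c=cam('wrist')
for t in (.062,.068,.074): print(t,held(c,t))
E
```

```text
0.062 (array([-4.32795184, -0.33319412]), array([223., 232.]), array([333., 348.]), [221, 230, 114, 118, 10417])
0.068 (array([ 0.65573239, -0.34224171]), array([220., 226.]), array([336., 348.]), [221, 230, 114, 118, 10417])
0.074 (array([ 5.63941651, -0.35126884]), array([216., 220.]), array([340., 348.]), [221, 230, 114, 118, 10417])
```

```bash
python3 -m inch '[[[-5,-55,0,0],[-10,-115,0,2],[-15,-175,0,4],[-20,-235,0,6],[-20,-295,0,7.7],[-20,-355,0,7.7],[-20,-410,20,7.7],[-20,-440,50,7.7],[-20,-440,80,7.7],[-20,-440,86,7.7],[-20,-440,86,7.7]]]'
python3 - <<'E'
from h import *
c=cam('wrist');s=observe();print(s['tool_pos'],tool([.553,-.206,.006]),held(c)[0])
# visible drawer corner check: draw predicted cell rims
e=np.array([.991,-.134,0]);n=np.array([.134,.991,0]);o=np.array([.519,-.242,.047])
for a,b in [(1,1),(-1,1),(1,-1),(-1,-1)]:
    q=o+.029*a*e+.040*b*n
    P=[q+i*.0265*e+j*.0375*n for i,j in [(1,1),(1,-1),(-1,-1),(-1,1)]]
    cv2.polylines(c['img'],[px(c,P).astype(int)],True,(255,0,0),1)
save(c,'w8.png')
E
```

```text
time: 17.52
tool_pos: [0.5531, -0.2048, 0.1098]
orientation: [-0.208, -3.134, -0.001]
wrist_force: [-0.1, 0.4, 0.4]
width: 0.528
gripper_force: 31.2
[ 0.55367994 -0.20499339  0.11061344] [  0.57818891  -1.07939073 104.61332704] [ 2.28317151 -0.39149521]
```

View pics/w8.png

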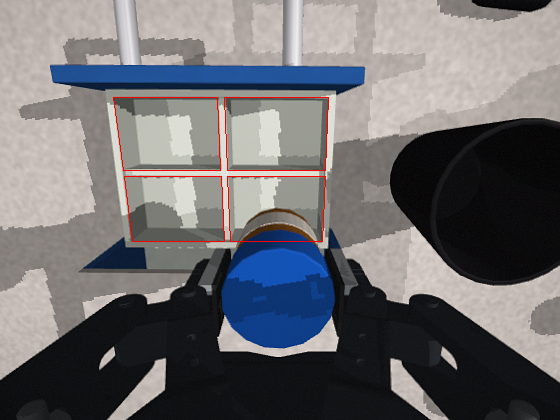

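The held jar sits centred in the fingers, and the projected cell rims (red) coincide with the real cells. I'm lowering it into the inner +y cell.

```bash
python3 -m inch '[[[0,-1,30,0],[0,-1,60,0],[0,-1,80,0],[0,-1,90,0],[0,-1,97,0],[0,-1,102,0],[0,-1,104,0],[0,-1,104,0],[0,-1,104,0]]]'
python3 -m inch '[[[0,0,0,0],[0,0,0,0],[0,0,0,0]]]' 0.3
python3 -m inch '[[[0,0,-20,0],[0,0,-60,0],[0,0,-110,0],[0,0,-160,0],[0,0,-180,0],[0,0,-180,0]]]'
python3 - <<'E'
from h import *
s=observe();print(s['tool_pos'])
c=cam('wrist')
for ce,t in blobs(c,*BLUE,100): print('drawer',t.tolist(),at(c,ce,.066)[0].round(4))
for n in ['scene','side']:
    c=cam(n)
    for ce,t in blobs(c,*BLUE):
        p=at(c,ce,.056)[0]
        if .3<p[0]<.7 and -.4<p[1]<.4: print(n,p.round(3),t[4])
E
```

```text
time: 18.7
tool_pos: [0.5535, -0.2065, 0.0063]
orientation: [0.209, 3.134, -0.0]
wrist_force: [-0.6, -0.1, -1.0]
width: 0.527
gripper_force: 31.2
time: 19.08
tool_pos: [0.5533, -0.2064, 0.0061]
orientation: [0.209, 3.134, -0.0]
wrist_force: [-0.1, 0.6, -0.5]
width: 0.699
gripper_force: 0.0
time: 19.82
tool_pos: [0.5542, -0.2068, 0.1876]
orientation: [0.209, 3.132, -0.002]
wrist_force: [0.5, 0.3, -0.2]
width: 0.701
gripper_force: 0.0
[ 0.55420948 -0.20684716  0.18760934]
drawer [118, 78, 224, 14, 1717] [ 0.4518 -0.2331  0.066 ]
drawer [255, 167, 47, 49, 1805] [ 0.5528 -0.207   0.066 ]
scene [ 0.546 -0.211  0.056] 150
scene [0.455 0.235 0.056] 196
scene [0.538 0.161 0.056] 220
scene [0.614 0.265 0.056] 262
side [ 0.676 -0.172  0.056] 697
side [ 0.454 -0.216  0.056] 681
side [ 0.559 -0.218  0.056] 201
side [0.54  0.159 0.056] 308
side [0.616 0.264 0.056] 327
side [0.457 0.233 0.056] 356
```

```bash
python3 -m inch '[[[10,60,0,0],[20,120,0,-2],[30,180,0,-4],[40,240,0,-6],[52,300,0,-7.7],[64,350,0,-7.7],[64,361,20,-7.7],[64,361,70,-7.7],[64,361,120,-7.7],[64,361,120,-7.7],[64,361,120,-7.7]]]' 0.27 30
python3 - <<'E'
from h import *
s=observe();c=cam('wrist')
for ce,t in blobs(c,*BLUE,100): 
    p=at(c,ce,.058)[0];print(t.tolist(),p.round(4),tool(p).round(1))
print(tool([.539,.160,-.003]))
E
```

```text
time: 21.35
tool_pos: [0.5383, 0.16, 0.067]
orientation: [-0.001, 3.141, 0.0]
wrist_force: [-0.0, -0.1, 0.3]
width: 0.729
gripper_force: 0.0
[363, 51, 93, 88, 6345] [0.4557 0.2337 0.058 ] [83.3 73.7  9.6]
[241, 196, 74, 77, 4433] [0.5389 0.1596 0.058 ] [ 0.2 -0.5  9.7]
[415, 299, 26, 11, 199] [0.5886 0.2609 0.058 ] [-49.6 100.8   9.9]
[ 0.22779795 -0.11370005 70.72444832]
```

```bash
python3 -m inch '[[[0,0,30,0],[0,0,50,0],[0,0,63,0],[0,0,70,0],[0,0,70,0],[0,0,70,0]]]' 0.27 30
python3 -m inch '[[[0,0,0,0],[0,0,0,0],[0,0,0,0],[0,0,0,0],[0,0,0,0]]]' 0.8 30
python3 -m inch '[[[0,0,-15,0],[0,0,-50,0],[0,0,-110,0],[0,0,-170,0],[0,-20,-170,0],[0,-80,-170,0],[0,-140,-170,2],[0,-200,-170,4],[0,-260,-170,6],[-1,-320,-170,7.7],[-2,-380,-160,7.7],[-3,-435,-140,7.7],[-3,-445,-113,7.7],[-3,-445,-113,7.7],[-3,-445,-113,7.7]]]'
python3 - <<'E'
from h import *
s=observe();c=cam('wrist');print(tool([.5423,-.2855,.006]),held(c))
E
```

```text
time: 22.15
tool_pos: [0.5384, 0.1601, -0.0033]
orientation: [-0.002, 3.141, 0.0]
wrist_force: [-0.5, 0.5, 0.9]
width: 0.73
gripper_force: 0.0
time: 22.78
tool_pos: [0.5383, 0.16, -0.0033]
orientation: [-0.001, 3.141, 0.0]
wrist_force: [-1.0, 0.7, 6.4]
width: 0.53
gripper_force: 30.3
time: 24.65
tool_pos: [0.5411, -0.2844, 0.1097]
orientation: [-0.209, -3.135, -0.0]
wrist_force: [0.7, 0.1, -1.0]
width: 0.531
gripper_force: 31.1
[ -0.67664907  -0.97373531 104.18898822] (array([-0.05504768, -0.57712667]), array([220., 230.]), array([336., 352.]), [221, 234, 114, 118, 10369])
```

```bash
python3 -m inch '[[[-1,-1,30,0],[-1,-1,60,0],[-1,-1,80,0],[-1,-1,90,0],[-1,-1,97,0],[-1,-1,102,0],[-1,-1,104,0],[-1,-1,104,0],[-1,-1,104,0]]]'
python3 -m inch '[[[0,0,0,0],[0,0,0,0],[0,0,0,0]]]' 0.3
python3 -m inch '[[[0,0,-20,0],[0,0,-60,0],[0,0,-110,0],[0,0,-160,0],[0,0,-180,0],[0,0,-180,0]]]'
python3 - <<'E'
from h import *
s=observe();print(s['tool_pos'])
c=cam('wrist')
for ce,t in blobs(c,*BLUE,100): print('drawer',t.tolist(),at(c,ce,.066)[0].round(4))
for n in ['scene','side']:
    c=cam(n)
    for ce,t in blobs(c,*BLUE):
        p=at(c,ce,.056)[0]
        if .3<p[0]<.7 and 0<p[1]<.4: print(n,p.round(3),t[4])
print(tool([.456,.234,0]))
E
```

```text
time: 25.82
tool_pos: [0.5423, -0.2863, 0.0053]
orientation: [0.21, 3.134, -0.0]
wrist_force: [-0.4, -0.0, 0.0]
width: 0.529
gripper_force: 31.1
time: 26.2
tool_pos: [0.5421, -0.2862, 0.0051]
orientation: [0.209, 3.135, -0.0]
wrist_force: [-0.5, 0.1, -0.5]
width: 0.697
gripper_force: 0.0
time: 26.95
tool_pos: [0.543, -0.2868, 0.1866]
orientation: [0.209, 3.132, -0.003]
wrist_force: [-0.2, -0.5, -0.0]
width: 0.698
gripper_force: 0.0
[ 0.54300073 -0.28679279  0.18656595]
drawer [218, 79, 170, 13, 1161] [ 0.4492 -0.2505  0.066 ]
drawer [387, 80, 25, 13, 101] [ 0.4622 -0.1673  0.066 ]
drawer [255, 169, 47, 48, 1800] [ 0.5432 -0.2868  0.066 ]
drawer [336, 168, 51, 49, 1897] [ 0.5527 -0.2073  0.066 ]
scene [0.455 0.235 0.056] 194
scene [0.615 0.266 0.056] 266
side [0.616 0.264 0.056] 328
side [0.457 0.233 0.056] 354
[153.40330003 503.51457734 184.30754212]
```

```bash
python3 -m inch '[[[15,58,0,0],[32,116,0,-1],[50,174,0,-3],[68,232,0,-5],[86,290,0,-7],[104,348,0,-7.7],[122,406,0,-7.7],[140,462,0,-7.7],[153,503,20,-7.7],[153,503,70,-7.7],[153,503,119,-7.7],[153,503,119,-7.7],[153,503,119,-7.7]]]' 0.27 30
python3 - <<'E'
from h import *
s=observe();c=cam('wrist')
for ce,t in blobs(c,*BLUE,100): 
    p=at(c,ce,.058)[0];print(t.tolist(),p.round(4),tool(p).round(1))
E
```

```text
time: 28.72
tool_pos: [0.4578, 0.2327, 0.0669]
orientation: [-0.001, 3.141, 0.0]
wrist_force: [0.8, -0.1, 0.8]
width: 0.73
gripper_force: 0.0
[243, 192, 74, 77, 4457] [0.4557 0.2335 0.058 ] [2.8 0.5 9.5]
```

```bash
python3 -m inch '[[[2,1,30,0],[2,1,50,0],[2,1,63,0],[2,1,70,0],[2,1,70,0],[2,1,70,0]]]' 0.27 30
python3 -m inch '[[[0,0,0,0],[0,0,0,0],[0,0,0,0],[0,0,0,0],[0,0,0,0]]]' 0.8 30
python3 -m inch '[[[0,0,-15,0],[0,0,-50,0],[0,0,-110,0],[0,0,-170,0],[0,-20,-170,0],[-10,-80,-170,0],[-20,-140,-170,2],[-30,-200,-170,4],[-40,-260,-170,6],[-40,-320,-170,7.7],[-40,-380,-160,7.7],[-40,-425,-140,7.7],[-40,-432,-113,7.7],[-40,-432,-113,7.7],[-40,-432,-113,7.7]]]'
python3 - <<'E'
from h import *
s=observe();c=cam('wrist');print(tool([.496,-.1985,.006]),held(c))
E
```

```text
time: 29.52
tool_pos: [0.456, 0.2339, -0.0033]
orientation: [-0.001, 3.141, 0.001]
wrist_force: [-0.2, 0.1, 0.5]
width: 0.731
gripper_force: 0.0
time: 30.15
tool_pos: [0.4558, 0.2339, -0.0034]
orientation: [-0.002, 3.141, 0.0]
wrist_force: [-1.5, -0.7, 5.8]
width: 0.526
gripper_force: 30.0
time: 32.02
tool_pos: [0.4961, -0.1978, 0.1103]
orientation: [0.208, 3.134, -0.0]
wrist_force: [0.2, 0.7, -0.3]
width: 0.53
gripper_force: 31.3
[  0.51310641  -0.71636633 104.44322513] (array([ 0.02056921, -0.34240224]), array([220., 229.]), array([337., 351.]), [222, 232, 113, 119, 10454])
```

```bash
python3 -m inch '[[[0,-1,30,0],[0,-1,60,0],[0,-1,80,0],[0,-1,90,0],[0,-1,97,0],[0,-1,102,0],[0,-1,104,0],[0,-1,104,0],[0,-1,104,0]]]'
python3 -m inch '[[[0,0,0,0],[0,0,0,0],[0,0,0,0]]]' 0.3
python3 -m inch '[[[0,0,-20,0],[0,0,-60,0],[0,0,-110,0],[0,0,-160,0],[0,0,-180,0],[0,0,-180,0]]]'
python3 - <<'E'
from h import *
s=observe();print(s['tool_pos'])
c=cam('wrist')
for ce,t in blobs(c,*BLUE,100): print('drawer',t.tolist(),at(c,ce,.066)[0].round(4))
for n in ['scene','side']:
    c=cam(n)
    for ce,t in blobs(c,*BLUE):
        p=at(c,ce,.056)[0]
        if .3<p[0]<.7 and 0<p[1]<.4: print(n,p.round(3),t[4])
print(tool([.6155,.265,0]))
E
```

```text
time: 33.2
tool_pos: [0.4958, -0.1994, 0.0053]
orientation: [0.209, 3.134, -0.0]
wrist_force: [1.2, 0.4, 0.1]
width: 0.53
gripper_force: 31.3
time: 33.58
tool_pos: [0.4957, -0.1993, 0.0051]
orientation: [0.209, 3.134, -0.0]
wrist_force: [0.2, -0.4, 0.2]
width: 0.697
gripper_force: 0.0
time: 34.33
tool_pos: [0.4966, -0.1998, 0.1865]
orientation: [0.209, 3.132, -0.002]
wrist_force: [-0.2, -0.4, -0.9]
width: 0.698
gripper_force: 0.0
[ 0.49662914 -0.19977562  0.1864601 ]
drawer [172, 143, 168, 19, 1618] [ 0.4562 -0.2123  0.066 ]
drawer [130, 146, 50, 15, 310] [ 0.4436 -0.3119  0.066 ]
drawer [255, 168, 48, 49, 1826] [ 0.496  -0.1998  0.066 ]
drawer [176, 223, 48, 42, 1319] [ 0.5371 -0.2858  0.066 ]
drawer [256, 223, 46, 48, 1712] [ 0.552  -0.2071  0.066 ]
drawer [143, 262, 30, 23, 142] [ 0.566  -0.3369  0.066 ]
scene [0.614 0.266 0.056] 262
side [0.616 0.264 0.056] 327
[-58.0718467  475.62450048 183.99325591]
```

```bash
python3 -m inch '[[[-6,58,0,0],[-14,116,0,-1],[-20,174,0,-3],[-28,232,0,-5],[-36,290,0,-7],[-44,348,0,-7.7],[-50,406,0,-7.7],[-58,455,0,-7.7],[-58,475,20,-7.7],[-58,475,70,-7.7],[-58,475,119,-7.7],[-58,475,119,-7.7],[-58,475,119,-7.7]]]' 0.27 30
python3 - <<'E'
from h import *
s=observe();c=cam('wrist')
for ce,t in blobs(c,*BLUE,100): 
    p=at(c,ce,.058)[0];print(t.tolist(),p.round(4),tool(p).round(1))
E
```

```text
time: 36.1
tool_pos: [0.6168, 0.2634, 0.067]
orientation: [-0.001, 3.141, 0.0]
wrist_force: [0.8, 0.1, 0.2]
width: 0.728
gripper_force: 0.0
[243, 193, 74, 77, 4470] [0.615  0.2643 0.058 ] [2.6 0.5 9.9]
```

```bash
python3 -m inch '[[[2,1,30,0],[2,1,50,0],[2,1,63,0],[2,1,70,0],[2,1,70,0],[2,1,70,0]]]' 0.27 30
python3 -m inch '[[[0,0,0,0],[0,0,0,0],[0,0,0,0],[0,0,0,0],[0,0,0,0]]]' 0.8 30
python3 -m inch '[[[0,0,-15,0],[0,0,-50,0],[0,0,-110,0],[0,0,-170,0],[5,-20,-170,0],[20,-80,-170,0],[35,-140,-170,2],[50,-200,-170,4],[65,-260,-170,6],[80,-320,-170,7.7],[95,-380,-170,7.7],[110,-435,-170,7.7],[120,-490,-160,7.7],[130,-542,-140,7.7],[130,-542,-113,7.7],[130,-542,-113,7.7],[130,-542,-113,7.7]]]'
python3 - <<'E'
from h import *
s=observe();c=cam('wrist');print(tool([.485,-.278,.006]),held(c))
E
```

```text
time: 36.9
tool_pos: [0.6149, 0.265, -0.0031]
orientation: [-0.002, 3.14, 0.001]
wrist_force: [-0.0, -0.1, 0.7]
width: 0.731
gripper_force: 0.0
time: 37.52
tool_pos: [0.6148, 0.265, -0.0032]
orientation: [-0.001, 3.14, 0.001]
wrist_force: [-0.9, -0.5, 6.1]
width: 0.529
gripper_force: 30.5
time: 39.65
tool_pos: [0.4854, -0.277, 0.1103]
orientation: [0.208, 3.134, -0.001]
wrist_force: [0.7, -0.7, -0.2]
width: 0.529
gripper_force: 31.3
[  0.72835915  -0.90283331 104.47908503] (array([ 0.06662358, -0.48027409]), array([220., 229.]), array([336., 351.]), [221, 233, 114, 118, 10415])
```

```bash
python3 -m inch '[[[0,-1,30,0],[0,-1,60,0],[0,-1,80,0],[0,-1,90,0],[0,-1,97,0],[0,-1,102,0],[0,-1,104,0],[0,-1,104,0],[0,-1,104,0]]]'
python3 -m inch '[[[0,0,0,0],[0,0,0,0],[0,0,0,0]]]' 0.3
python3 -m inch '[[[0,0,-20,0],[0,0,-60,0],[0,0,-110,0],[0,-10,-160,0],[0,20,-180,0],[0,40,-180,0],[0,40,-180,0]]]'
python3 - <<'E'
from h import *
s=observe();print(s['tool_pos'])
c=cam('wrist');save(c,'w9.png')
for ce,t in blobs(c,*BLUE,100): print('drawer',t.tolist(),at(c,ce,.066)[0].round(4))
E
```

```text
time: 40.83
tool_pos: [0.4849, -0.2785, 0.0053]
orientation: [0.209, 3.134, -0.0]
wrist_force: [0.4, 0.4, -0.8]
width: 0.53
gripper_force: 31.3
time: 41.2
tool_pos: [0.4848, -0.2783, 0.0051]
orientation: [0.209, 3.135, -0.0]
wrist_force: [0.4, 0.5, 0.6]
width: 0.701
gripper_force: 0.0
time: 42.08
tool_pos: [0.4897, -0.237, 0.1841]
orientation: [-0.206, -3.134, -0.001]
wrist_force: [-1.2, -0.2, -0.5]
width: 0.701
gripper_force: 0.0
[ 0.4896962  -0.23704704  0.18409576]
drawer [230, 146, 48, 6, 142] [ 0.4447 -0.2547  0.066 ]
drawer [171, 150, 209, 15, 1469] [ 0.4554 -0.2377  0.066 ]
drawer [210, 171, 49, 49, 1874] [ 0.4851 -0.279   0.066 ]
drawer [294, 171, 48, 49, 1864] [ 0.4959 -0.1998  0.066 ]
drawer [213, 226, 46, 49, 1745] [ 0.5423 -0.2865  0.066 ]
drawer [294, 226, 45, 48, 1745] [ 0.552  -0.2072  0.066 ]
```

View pics/w9.png

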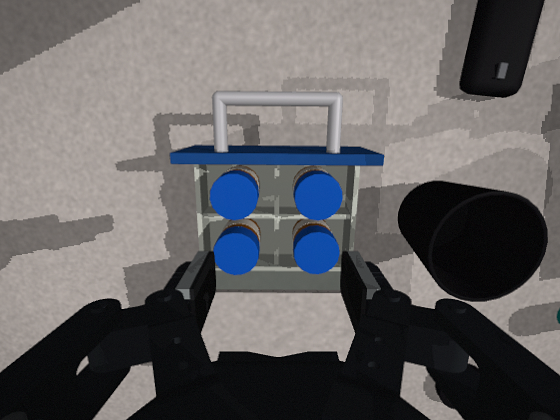

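All four blue caps stand in separate cells, at (234,195), (318,195), (237,249) and (316,249). Next I push the bar shut with closed fingers.

```bash
python3 -m inch '[[[50,-1,0,0],[100,-1,0,0],[129,-1,0,0],[129,-1,40,0],[129,-1,90,0],[129,-1,140,0],[129,-1,167,0],[129,-1,167,0],[129,-1,167,0]]]' 1 60
python3 -m inch '[[[-15,0,0,0],[-25,0,0,0],[-30,0,0,0],[-40,0,0,0],[-50,0,0,0],[-60,0,0,0],[-70,0,0,0],[-80,0,0,0],[-90,0,0,0],[-100,0,0,0],[-110,0,0,0],[-120,0,0,0],[-128,0,0,0],[-132,0,0,0],[-132,0,0,0]]]'
```

```text
time: 43.25
tool_pos: [0.3622, -0.2229, 0.0185]
orientation: [0.21, 3.134, -0.0]
wrist_force: [-0.6, -0.7, 0.7]
width: -0.003
gripper_force: 0.0
time: 45.12
tool_pos: [0.4934, -0.2399, 0.018]
orientation: [0.209, 3.134, 0.0]
wrist_force: [-0.9, 1.3, 0.3]
width: -0.004
gripper_force: 0.0
```

```bash
python3 -m inch '[[[-4,0,0,0],[-8,0,0,0],[-12,0,0,0],[-12,0,0,0]]]'
python3 -m inch '[[[-3,0,0,0],[-6,0,0,0],[-6,0,0,0]]]'
```

```text
time: 45.62
tool_pos: [0.5054, -0.2418, 0.0181]
orientation: [0.209, 3.134, -0.0]
wrist_force: [0.2, -0.7, 0.5]
width: 0.002
gripper_force: 0.0
time: 46.0
tool_pos: [0.5088, -0.2422, 0.0178]
orientation: [-0.21, -3.131, -0.0]
wrist_force: [-8.7, -0.6, 5.3]
width: -0.002
gripper_force: 4.5
```

```bash
python3 -m inch '[[[-4,0,0,0],[-4,0,0,0],[-4,0,0,0]]]'
python3 -m inch '[[[12,0,0,0],[30,0,0,0],[40,0,-50,0],[40,0,-100,0],[40,0,-150,0],[40,0,-200,0],[40,0,-200,0],[40,0,-200,0]]]' 0.6
python3 - <<'E'
from h import *
s=observe();print(s['tool_pos'],s['joint_positions'].round(2))
c=cam('wrist');save(c,'w10.png')
a=cam('scene')
for ce,t in blobs(a,*BRASS): print(ce,t.tolist())
E
```

```text
time: 46.38
tool_pos: [0.5087, -0.2421, 0.0174]
orientation: [-0.211, -3.124, -0.001]
wrist_force: [-23.5, 0.2, 14.6]
width: -0.0
gripper_force: 11.8
time: 47.38
tool_pos: [0.4751, -0.2376, 0.2176]
orientation: [0.209, 3.134, -0.0]
wrist_force: [0.2, -0.1, -0.5]
width: 0.396
gripper_force: 0.0
[ 0.4751396  -0.23761819  0.21762833] [-0.6   0.29 -0.09  1.19  0.   -0.47]
[519.63978495  10.27956989] [509, 5, 22, 12, 186]
[381.03629032 269.52822581] [363, 250, 37, 40, 248]
```

View pics/w10.png

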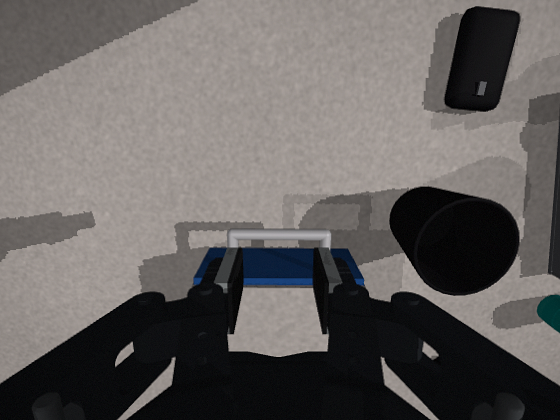

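The drawer is flush shut: only the bar at (279,235) and the panel show. The cup mouth is centred at about (467,246). Now the rod, after first measuring the cup from this view.

```bash
python3 - <<'E'
from h import *
c=cam('wrist');q=at(c,[(415,246),(518,246),(467,199),(467,295)],.105);print(q.round(4),q[:2].mean(0),q[2:].mean(0))
E
python3 -m inch '[[[5,60,0,0],[10,120,0,0],[15,180,0,0],[20,240,0,0],[25,300,0,0],[30,360,0,0],[35,420,0,0],[40,480,0,0],[45,530,0,0],[49,548,0,0],[49,548,0,0],[49,548,0,0]]]' 0.6
python3 - <<'E'
from h import *
c=cam('wrist');save(c,'w11.png');s=observe();print(s['tool_pos'])
h=cv2.cvtColor(c['img'],cv2.COLOR_RGB2HSV);m=cv2.inRange(h,*map(np.array,BRASS))
n,l,st,ce=cv2.connectedComponentsWithStats(m);i=1+st[1:,4].argmax();v,u=np.nonzero(l==i)
P=at(c,np.c_[u,v],.014);m=P[:,:2].mean(0);U,S,V=np.linalg.svd(P[:,:2]-m,full_matrices=False);a=(P[:,:2]-m)@V[0]
print(st[i],m,V[0],np.degrees(np.arctan2(V[0][1],V[0][0])),a.min(),a.max(),np.ptp((P[:,:2]-m)@V[1]))
print(m+V[0]*a.min(),m+V[0]*a.max())
E
```

```text
[[ 0.5434 -0.1101  0.105 ]
 [ 0.5574 -0.0083  0.105 ]
 [ 0.5019 -0.0602  0.105 ]
 [ 0.6058 -0.0573  0.105 ]] [ 0.55042689 -0.05920054  0.105     ] [ 0.55387546 -0.05874307  0.105     ]
time: 49.02
tool_pos: [0.4993, 0.3108, 0.2177]
orientation: [-0.211, -3.134, 0.001]
wrist_force: [-0.1, 0.7, 0.7]
width: 0.4
gripper_force: 0.0
[0.49946078 0.31065869 0.21790699]
[ 275  129   12  120 1339] [0.5129625 0.3123273] [ 0.99177503 -0.12799335] -7.353651247343529 -0.07109453012929703 0.07902315273298545 0.0132318726648189
[0.44245272 0.32142693] [0.59133569 0.30221286]
```

View pics/w11.png

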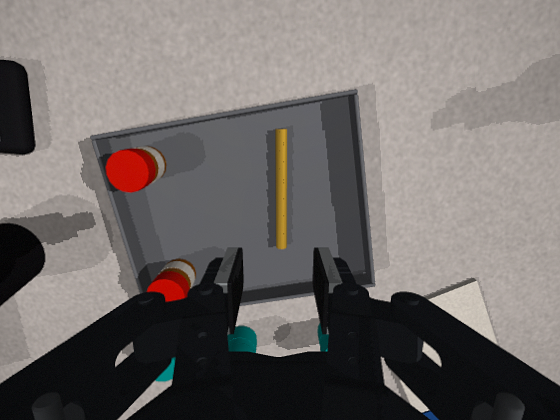

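The rod shows clearly at (282,130)–(282,248), with reds at (130,170) and (170,290). I'll grip its near end at (.460,.319).

```bash
python3 -m inch '[[[40,3,50,0],[40,3,100,0],[40,3,150,0],[40,3,190,0],[40,3,220,0],[40,3,235,0],[40,3,240,0],[40,3,240,0],[40,3,240,0]]]' 0.6 20
python3 -m inch '[[[0,0,2,0],[0,0,4,0],[0,0,6,0],[0,0,6,0]]]'
python3 - <<'E'
from h import *
s=observe();c=cam('side');t=px(c,[s['tool_pos']+[0,0,.04]])[0].astype(int);print(t)
a=c['img'][t[1]-50:t[1]+50,t[0]-60:t[0]+60]
cv2.imwrite('pics/s12.png',cv2.resize(a,None,fx=4,fy=4)[:,:,::-1])
E
```

```text
time: 50.2
tool_pos: [0.4609, 0.3207, -0.0209]
orientation: [0.209, 3.133, 0.001]
wrist_force: [0.1, -0.1, 1.0]
width: 0.4
gripper_force: 0.0
time: 50.7
tool_pos: [0.4599, 0.3202, -0.0282]
orientation: [-0.209, -3.134, 0.0]
wrist_force: [-0.3, -0.3, 0.4]
width: 0.402
gripper_force: 0.0
[251 330]
```

View pics/s12.png

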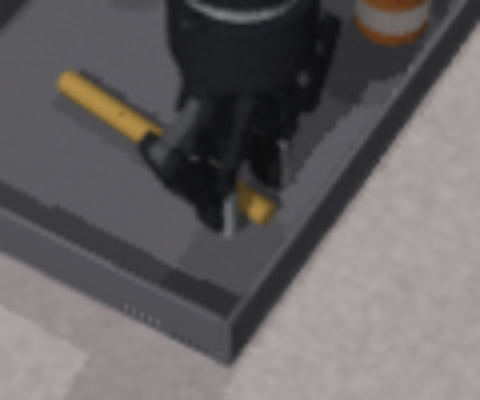

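The fingers straddle the rod at its near end (crop (230,215) and (280,160)). Closing.

```bash
python3 -m inch '[[[0,0,0,0],[0,0,0,0],[0,0,0,0],[0,0,0,0],[0,0,0,0],[0,0,0,0]]]' 1 20
```

```text
time: 51.5
tool_pos: [0.4601, 0.3203, -0.0279]
orientation: [0.209, 3.135, 0.0]
wrist_force: [-0.4, -0.7, 2.4]
width: 0.153
gripper_force: 22.3
```

```bash
python3 -m inch '[[[0,0,-30,0],[0,0,-80,0],[0,0,-140,0],[0,0,-200,0],[0,0,-240,0],[0,0,-240,0],[0,0,-240,0],[0,0,-240,0]]]'
python3 - <<'E'
from h import *
s=observe();print(s['width'])
out=[]
for n in ['scene','side']:
    c=cam(n);t=px(c,[s['tool_pos']])[0].astype(int)
    for ce,b in blobs(c,*BRASS,30): print(n,ce,b.tolist())
    x=max(60,t[0]);out.append(cv2.resize(c['img'][t[1]-70:t[1]+50,x-60:x+60],None,fx=3,fy=3))
cv2.imwrite('pics/c13.png',np.hstack(out)[:,:,::-1])
E
```

```text
time: 52.5
tool_pos: [0.4592, 0.3198, 0.2103]
orientation: [-0.209, -3.132, 0.002]
wrist_force: [-0.9, -0.9, -1.5]
width: 0.15
gripper_force: 22.1
0.15007863981737488
scene [402.90035587 222.63345196] [385, 199, 38, 44, 281]
side [218.37090909 228.76363636] [199, 216, 43, 29, 275]
side [256.60416667 249.45833333] [254, 245, 7, 9, 48]
```

View pics/c13.png

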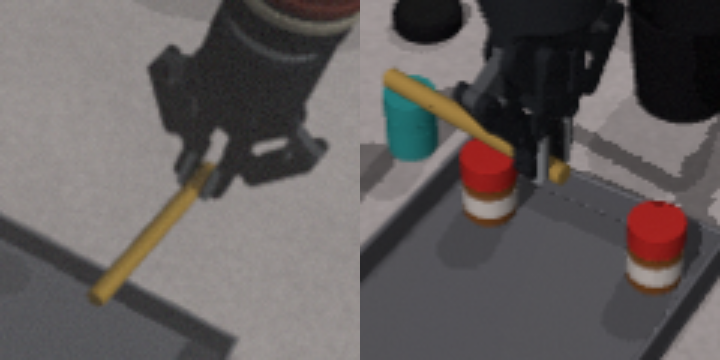

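I have now viewed 15 pictures, one more than the 14 allowed. I'll view no more and work from numbers only. The rod is held near its end and sticks out along the tool plane; I'll triangulate its free end to get the tilt.

```bash
cat >> h.py <<'E'
from scipy.optimize import least_squares
def rodpts(c):
    h=cv2.cvtColor(c['img'],cv2.COLOR_RGB2HSV);m=cv2.inRange(h,*map(np.array,BRASS));m[:100]=0
    v,u=np.nonzero(m);return np.c_[u,v].astype(float)
def rodfit(x0,cams=('scene','side')):
    """fit 3D segment A,B (150 mm, both ends) by matching visible mask extents along image axis"""
    k=[cam(n) for n in cams];m=[rodpts(c) for c in k]
    out=[]
    for c,p in zip(k,m):
        mu=p.mean(0);V=np.linalg.svd(p-mu,full_matrices=False)[2];out.append((mu,V,((p-mu)@V[0]).min(),((p-mu)@V[0]).max(),len(p)))
    return k,m,out
E
python3 - <<'E'
from h import *
k,m,o=rodfit(None)
s=observe();T=R.from_rotvec(s['orientation']).as_matrix()
# rod axis passes grasp G (tool y~0); unknown: pitch th in tool xz plane, gz, stub length
t=np.linspace(0,1,60)
def seg(v):
    th,gz,gx=v;d=np.array([-np.cos(th),0,np.sin(th)]);g=np.array([gx,0,-gz])
    return s['tool_pos']+(g+np.outer(t*.15-.018,d))@T.T
def f(v):
    r=[]
    for c,p in zip(k,m):
        q=px(c,seg(v));D=np.linalg.norm(p[:,None]-q[None],axis=2)
        r+=list(D.min(1)) 
        r+=[3*D[:,-1].min()]
    return r
for th in (-.3,0.,.3,.7):
    r=least_squares(f,[th,.045,0],loss='soft_l1');print(r.cost,r.x.round(3),seg(r.x)[[0,-1]].round(3).tolist())
print([x[4] for x in o])
E
```

```text
646.1203945122219 [-0.008  0.04   0.001] [[0.441, 0.323, 0.251], [0.589, 0.303, 0.252]]
646.0831646557258 [-0.009  0.04   0.001] [[0.441, 0.323, 0.251], [0.59, 0.303, 0.252]]
646.2637925563355 [-0.006  0.04   0.   ] [[0.442, 0.323, 0.251], [0.59, 0.303, 0.252]]
646.2814994632226 [-0.006  0.04   0.   ] [[0.442, 0.323, 0.251], [0.59, 0.303, 0.252]]
[286, 327]
```

The rod is held level, its axis 40 mm above the TCP and its free end 131 mm ahead. I'll lay it so its middle is about 15 mm inside the near rim with the free end inside the far rim, then release so it tips in.

```bash
python3 -m inch '[[[-9,-60,0,0],[-18,-120,0,0],[-27,-180,0,0],[-36,-240,0,0],[-45,-300,0,0],[-53,-350,0,0],[-53,-363,10,0],[-53,-363,40,0],[-53,-363,70,0],[-53,-363,90,0],[-53,-363,90,0],[-53,-363,90,0]]]'
python3 - <<'E'
from h import *
k,m,o=rodfit(None)
s=observe();T=R.from_rotvec(s['orientation']).as_matrix();t=np.linspace(0,1,60);print(s['tool_pos'])
def seg(v):
    th,gz,gx=v;d=np.array([-np.cos(th),0,np.sin(th)]);g=np.array([gx,0,-gz])
    return s['tool_pos']+(g+np.outer(t*.15-.018,d))@T.T
def f(v):
    r=[]
    for c,p in zip(k,m):
        if len(p)<20: continue
        D=np.linalg.norm(p[:,None]-px(c,seg(v))[None],axis=2);r+=list(D.min(1))+[3*D[:,-1].min()]
    return r
r=least_squares(f,[0,.04,0],loss='soft_l1');print(r.cost,r.x.round(3),seg(r.x)[[0,-1]].round(3).tolist(),[len(p) for p in m])
# cup: dark blob silhouettes, fit centre with known shape
a=np.linspace(0,2*np.pi,90);C=np.r_[np.c_[.053*np.cos(a),.053*np.sin(a),.105+0*a],np.c_[.042*np.cos(a),.042*np.sin(a),0*a]]
def g(v):
    r=[]
    for c,n in zip(k,['scene','side']):
        d=[x['rect'] for x in recognise(n,'cup')[:1]]
        q=px(c,C+[v[0],v[1],0]);r.append((q.min(0),q.max(0),d))
    return r
for x in g([.552,-.058]): print([y.round(1) if not isinstance(y,list) else np.round(y,1) for y in x])
E
```

```text
time: 54.2
tool_pos: [0.4647, -0.0462, 0.1226]
orientation: [0.209, 3.134, -0.0]
wrist_force: [0.8, 0.2, -1.5]
width: 0.146
gripper_force: 22.1
[ 0.46507325 -0.04648429  0.12289801]
827.6372775518137 [0.01  0.041 0.   ] [[0.447, -0.044, 0.164], [0.595, -0.064, 0.163]] [207, 235]
[array([236.5, 173. ]), array([277.1, 223.8]), array([[236.2, 175.5, 274. , 227.2]])]
[array([280.1, 181.9]), array([321.2, 235.3]), array([[279.7, 183.5, 319.7, 236.5]])]
```

Run:
```python
from h import *
a=np.linspace(0,2*np.pi,180);C=np.r_[np.c_[.053*np.cos(a),.053*np.sin(a),.105+0*a],np.c_[.042*np.cos(a),.042*np.sin(a),0*a]]
k=[cam('scene'),cam('side')]
M=[]
for c in k:
    q=px(c,C+[.552,-.058,0]);lo=(q.min(0)-9).astype(int);hi=(q.max(0)+9).astype(int)
    g=c['img'].max(2);m=(g<50);w=np.zeros_like(m);w[lo[1]:hi[1],lo[0]:hi[0]]=1;M.append((m,w));print(m[w].sum(),np.percentile(g[w],[5,30,50,70,95]))
best=[]
for x in np.arange(.540,.566,.002):
    for y in np.arange(-.072,-.044,.002):
        s=[]
        for c,(m,w) in zip(k,M):
            z=np.zeros(m.shape,np.uint8);cv2.fillConvexPoly(z,cv2.convexHull(px(c,C+[x,y,0]).round().astype(np.int32)),1)
            z=z>0;s.append((z&m&w).sum()/((z|m)&w).sum())
        best.append((sum(s),s[0],s[1],x,y))
for b in sorted(best)[::-1][:4]: print(np.round(b,3))
for i in (1,2): print(np.round(max(best,key=lambda b:b[i]),3))
```

```text
1292 [ 40.  48. 121. 142. 151.]
1840 [ 11.   16.   85.5 133.  157. ]
[ 1.606  0.75   0.857  0.556 -0.064]
[ 1.604  0.751  0.854  0.554 -0.064]
[ 1.602  0.754  0.848  0.554 -0.062]
[ 1.601  0.748  0.853  0.556 -0.062]
[ 1.597  0.757  0.84   0.552 -0.06 ]
[ 1.57   0.712  0.857  0.558 -0.066]
```

```bash
python3 -m inch '[[[0,-1,20,0],[0,-1,35,0],[0,-1,43,0],[0,-1,47,0],[0,-1,47,0],[0,-1,47,0]]]'
python3 - <<'E'
from h import *
s=observe();print(s['tool_pos'],s['wrist_force'])
E
```

```text
time: 55.25
tool_pos: [0.4646, -0.0476, 0.0754]
orientation: [0.209, 3.134, -0.0]
wrist_force: [0.0, -0.5, -0.7]
width: 0.148
gripper_force: 22.1
[ 0.4645679  -0.04759937  0.07542929] [ 0.01393109 -0.45806802 -0.69454394]
```

Touch down gently in 1 mm steps, then release.

```bash
python3 -m inch '[[[0,0,1,0],[0,0,2,0],[0,0,2,0]]]'
python3 -m inch '[[[0,0,0,0],[0,0,0,0],[0,0,0,0],[0,0,0,0],[0,0,0,0],[0,0,0,0]]]' 0.4
python3 - <<'E'
from h import *
for n in ['scene','side','wrist']:
    c=cam(n);p=rodpts(c);b=[(ce.round(1).tolist(),t.tolist()) for ce,t in blobs(c,*BRASS,15) if ce[1]>100 or n=='wrist'];print(n,b)
    print(n,'cup mouth px',px(c,[[.554,-.06,.105],[.505,-.06,.105],[.603,-.06,.105],[.554,-.11,.105],[.554,-.01,.105]]).round().tolist())
E
```

```text
time: 55.62
tool_pos: [0.4641, -0.0475, 0.073]
orientation: [-0.209, -3.134, -0.0]
wrist_force: [-0.1, -0.1, -1.2]
width: 0.152
gripper_force: 22.1
time: 56.38
tool_pos: [0.4642, -0.0475, 0.073]
orientation: [0.209, 3.135, -0.0]
wrist_force: [1.2, 0.3, 0.5]
width: 0.6
gripper_force: 0.0
scene [([268.4, 185.2], [260, 170, 17, 34, 129])]
scene cup mouth px [[256.0, 189.0], [267.0, 177.0], [244.0, 201.0], [241.0, 180.0], [271.0, 198.0]]
side [([311.2, 196.7], [306, 188, 9, 16, 72])]
side cup mouth px [[300.0, 193.0], [317.0, 199.0], [284.0, 187.0], [309.0, 184.0], [291.0, 203.0]]
wrist [([539.5, 316.8], [537, 315, 7, 4, 18]), ([288.3, 343.4], [281, 333, 18, 22, 213]), ([305.5, 343.4], [299, 335, 15, 17, 139])]
wrist cup mouth px [[278.0, 404.0], [266.0, 333.0], [288.0, 464.0], [194.0, 413.0], [364.0, 394.0]]
```

```bash
python3 -m inch '[[[10,0,0,0],[25,0,0,0],[45,0,0,0],[65,0,-10,0],[70,0,-60,0],[70,0,-110,0],[40,0,-140,0],[40,0,-140,0],[40,0,-140,0],[40,0,-140,0]]]' 0.4
python3 - <<'E'
from h import *
for n in ['scene','side','wrist']:
    c=cam(n);b=[(ce.round(1).tolist(),t.tolist()) for ce,t in blobs(c,*BRASS,15) if ce[1]>100 or n=='wrist'];print(n,b)
    print(n,'cup mouth px',px(c,[[.554,-.06,.105],[.505,-.06,.105],[.603,-.06,.105],[.554,-.11,.105],[.554,-.01,.105]]).round().tolist())
    save(c,'end_%s.png'%n)
    p=rodpts(c) if n!='wrist' else None
    if p is not None:
        mu=p.mean(0);V=np.linalg.svd(p-mu,full_matrices=False)[2][0];a=(p-mu)@V;print('ends',mu+V*a.min(),mu+V*a.max(),np.ptp((p-mu)@[-V[1],V[0]]))
E
```

```text
time: 57.78
tool_pos: [0.4229, -0.0418, 0.2119]
orientation: [-0.209, -3.132, -0.001]
wrist_force: [0.1, -0.4, -1.2]
width: 0.604
gripper_force: 0.0
scene [([268.4, 185.1], [260, 170, 17, 34, 124])]
scene cup mouth px [[256.0, 189.0], [267.0, 177.0], [244.0, 201.0], [241.0, 180.0], [271.0, 198.0]]
ends [275.16027246 169.63253665] [260.4689305  203.20520319] 4.752844899376113
side [([312.2, 195.1], [306, 187, 13, 17, 92])]
side cup mouth px [[300.0, 193.0], [317.0, 199.0], [284.0, 187.0], [309.0, 184.0], [291.0, 203.0]]
ends [314.85561275 186.9532237 ] [282.67033392 286.30148653] 60.36258296810556
wrist [([291.9, 291.6], [277, 278, 27, 27, 365]), ([460.0, 291.4], [454, 290, 12, 4, 26])]
wrist cup mouth px [[278.0, 320.0], [271.0, 278.0], [284.0, 358.0], [230.0, 325.0], [326.0, 314.0]]
```

Run:
```python
from h import *
k=[cam(n) for n in ('scene','side','wrist')]
boxes=[(250,160,285,215),(295,180,325,210),(265,270,310,310)]
m=[]
for c,b in zip(k,boxes):
    h=cv2.cvtColor(c['img'],cv2.COLOR_RGB2HSV);q=cv2.inRange(h,*map(np.array,BRASS));w=np.zeros_like(q);w[b[1]:b[3],b[0]:b[2]]=1
    v,u=np.nonzero(q*w);m.append(np.c_[u,v].astype(float))
t=np.linspace(0,1,80)
def seg(v):
    d=np.array([v[3],v[4],-np.sqrt(max(1e-6,1-v[3]**2-v[4]**2))]);return np.array(v[:3])+np.outer(t*.15,d)
def f(v):
    r=[]
    for c,p in zip(k,m):
        q=px(c,seg(v));D=np.linalg.norm(p[:,None]-q[None],axis=2);r+=list(D.min(1)/np.sqrt(len(p)));
        r+=[D[:,i].min()*.7 for i in (1,4,8)]
    P=seg(v);r.append(300*min(0,P[-1,2]-.010)); r.append(100*(P[-1,2]-.012))
    return r
for x0 in ([.50,-.05,.15,.4,-.1],[.50,-.03,.14,.6,-.3],[.5,-.06,.15,.2,0]):
    r=least_squares(f,x0);P=seg(r.x);print(round(r.cost,2),P[[0,-1]].round(3).tolist(),'tilt',np.degrees(np.arccos(-(P[-1]-P[0])[2]/.15)).round(), 'bottom off centre',np.hypot(*(P[-1,:2]-[.554,-.06])).round(3))
for n in ('scene','side'):
    c=k[0] if n=='scene' else k[1]
    for nm,kk in (('red',RED),('blue',BLUE)):
        for ce,s in blobs(c,*kk):
            p=at(c,ce,.056)[0]
            if .3<p[0]<.7 and -.5<p[1]<.4: print(n,nm,p.round(3),s[4])
    for q in ('mouse','lenscap'):
        print(q,[np.round(d['rect']).tolist() for d in recognise(n,q)][:1])
c=k[2]
```

```text
10.91 [[0.504, -0.035, 0.155], [0.546, -0.06, 0.013]] tilt 19.0 bottom off centre 0.008
11.05 [[0.503, -0.035, 0.152], [0.55, -0.06, 0.012]] tilt 21.0 bottom off centre 0.004
11.14 [[0.505, -0.034, 0.156], [0.545, -0.061, 0.014]] tilt 19.0 bottom off centre 0.009
scene red [0.459 0.154 0.056] 101
scene red [0.611 0.161 0.056] 167
mouse [[292.0, 163.0, 328.0, 195.0]]
lenscap [[196.0, 272.0, 223.0, 301.0]]
side red [0.613 0.161 0.056] 287
side red [0.462 0.155 0.056] 326
side blue [ 0.645 -0.201  0.056] 1046
mouse [[326.0, 239.0, 373.0, 275.0]]
lenscap [[200.0, 190.0, 225.0, 209.0]]
```

```bash
python3 -c "
from station import hand_in
print(hand_in())"
```

```text
the job is handed in; nothing more can be done
None
```

I handed the job in at about 58 s of the 210 s: all four blue-capped jars are upright in separate cells of the shut drawer, and the one brass rod stands in the cup, leaning about 20°. The reds, mouse and lens cap are where they were; I viewed 15 pictures, one over the limit of 14, and did the last checks from measurements only.

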